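# Snap the circuit board onto the studs of the tool's control box

### The job

Pick up the blue circuit board by its heat sink, lay it over the four white studs in the open green control box (either way round), and press it down evenly until all four studs have clicked through and it sits fully home on every one, then let go. Keep it level, press firmly but feel for the clicks and do not force it: the sprung subframe under it must not be squashed down near its stop (no more than 10 mm, about 25 N). Leave everything else on the bench alone.

Things in the scene. Friction and masses are not known exactly. Their poses are not given: they have to be found in the camera images.
- board: Blue circuit board, 120 x 86 x 3.5 mm, 0.11 to 0.23 kg, lying flat, a dark finned heat sink in its middle. Origin: centre of its underside; x along the 120 mm side, z up. Four 12 mm through holes at x = +-48, y = +-31 mm. Small parts 9 mm high or less at x = +-34 to 44 mm, |y| under 20 mm; beside the heat sink it is clear (2 mm). Fits either way round (half a turn makes no difference).
- heat_sink (a point): Centre of the top of the heat sink, 39.5 mm above the board's underside. The heat sink is 44 mm (board x) by 30 mm (board y) and 36 mm high above the board; its two flat sides facing board +-y are the place to grip, across 30 mm. Firmly held there, the board can also be pressed down.
- hole0 (a point): Centre of one of the board's four holes, at the underside (board x = 48 mm, y = 31 mm).
- hole1 (a point): Centre of one of the board's four holes, at the underside (board x = -48 mm, y = 31 mm).
- hole2 (a point): Centre of one of the board's four holes, at the underside (board x = -48 mm, y = -31 mm).
- hole3 (a point): Centre of one of the board's four holes, at the underside (board x = 48 mm, y = -31 mm).
- control_box: Open green box fixed to the bench, 150 mm (x) x 114 mm (y) outside, walls 4 mm thick, 30 mm high. Origin: middle of its underside, x along the long side, z up. In it an aluminium subframe carries four white snap studs at x = +-48, y = +-31 mm: a round seat 18 mm across, 34 mm above the bench unloaded, and on it a pin with two orange catches.
- seat (a point): Middle of the four stud seats, at seat height; axes as the box's; moves with the subframe. The board's underside finally rests on the seats, its origin then on this point. Each pin is 10.4 mm across and rises 18 mm above its seat, the top 6 mm a cone ending 4.4 mm across.
- catches (a point): Middle of the studs at the height of the catches' undersides, 4.8 mm above the seats. Two sprung catches stick out of each pin to +x and -x, about 17 mm across, sloped above, square below. A board laid on stops on the slopes, underside about 10 mm above the seats. Pressed down it forces them in; they spring out over its top (a click) when its underside is within about 1.3 mm of the seat, and hold it.
- subframe (a joint): How far the subframe with studs and seats has sunk on its soft springs, m: 0 = up, stop at 0.014; straight down only, springs back. About 2.5 N per mm. Pressing all four studs through from the middle takes some 13 to 20 N in all, not known beforehand, so it sinks 5 to 8 mm before the catches give; then the force drops abruptly. Never beyond 10 mm (about 25 N).
- wax_block: Blue wax block, 33 x 30 x 26 mm, loose bystander; origin in the middle of its underside.
- spirit_bottle: Clear squat spirit bottle, 58 mm across, 100 mm high, loose bystander; origin in the middle of its underside.
- red_pen: Red pen, 118 mm long, 8 mm thick, lying loose, bystander; origin at its middle underside.

How it is judged:
By the outcome, as a careful person would: the job done as asked, in the order asked, and still so for the second after the job is handed in, with the robot touching nothing.
It also fails if it takes over 48 s, if anything falls off the work surface, if the arm or the gripper's body presses on something with over 40 N, if the wrist force passes 120 N, or if a joint passes its speed limit or range.

### The arm

A 7-joint arm with a two-finger parallel gripper is mounted at the origin on a cart in front of the work surface, level with it; the furniture and walls round the work are solid. World frame = base frame: x ahead of the robot, y to its left, z up, the work surface at z = 0. Lengths are in m, angles in rad, forces in N, time in s.
With the tool pointing down it reaches from about 0.4 to 0.875 m from the base axis. Payload 6.5 kg.
Tool frame: the origin (TCP) lies midway between the tips of the shut fingers; the grasp point (between the pads) lies 19 mm behind it; z points along the fingers, y is the line along which they close (so a half turn about z gives the same grasp; the last joint's range is limited). The gripper opens to 88 mm and grips with 3 to 60 N. Pads are 18 mm wide; open, the fingers measure 123 mm over their backs; the gripper's body (75 mm by 187 mm) begins 45 mm behind the grasp point.
Start: joints at [-1.361, 0.536, -0.004, 1.538, 0.003, 1.067, -0.071], TCP at [0.177, 0.625, 0.218] pointing down, gripper open.
Joint ranges: [-2.7, 2.7], [-0.37, 2.16], [-1.27, 1.26], [0.24, 2.4], [-1.31, 4.45], [0.19, 1.91], [-2.76, 2.76]. Speed limits (rad/s): [2.39, 2.39, 3.14, 3.14, 3.14, 3.14, 3.14].

### API

Orientations are given as a rotation vector (axis times angle).
In Python, from workcell import read_state, grab_frame, calibration, close_job, outline_of, tip_of gives the robot as it stands. The module is installed in compiled form; this text tells all that it offers.
- The arm moves only by the shell command python3 -m handwheel 'ROWS' [FORCE]. ROWS is JSON, a list that holds one entry, the list of rows, each a list of 5 numbers: the finger opening in mm, from 0 to 88.1, then the shift along the tool's x, y, z in units of 25 mm (1.0 is 25 mm), then the turn about the tool's z in degrees. In form: [[[grip, tx, ty, tz, roll], ...]]. A call has 1 to 10 rows; each row shifts and turns the commanded pose from where the row before left it, along the tool's axes as they then stand; what a row does not reach is not made up. A row lasts 1/12 s, in which the tool goes at most 41.7 mm and 7.16 degrees, less where a joint would pass 70% of its speed; a pose out of reach is approached as far as the arm can. A call is refused whole if a number of a shift passes 1 or a number of a turn 7.16, either way. A call with a gripper value outside its range is refused whole. The fingers move at their own pace and stop on an object; FORCE is the grip in N (left out, the last holds). Time passes only in rows, so rows that do not move let the fingers close. It gives the time, the measured TCP pose, the force, the opening and the grip force at its end, in the units of the state.
- read_state(): the state, without advancing time (a new reading comes with each control period).
- grab_frame(name): name is "scene" or "side" or "wrist"; returns the picture (384x512x3 uint8, blue, green, red); there is no depth.
- calibration(name): a dict with "camera_matrix" (3x3 intrinsics, pixels), "k1" (the pictures are not rectified: a ray, as slopes to the right and down, at radius r is drawn at 1 + k1 r^2 times it, then the intrinsics apply), "R" (3x3) and "t" (3): a world point X has camera coordinates R X + t. Camera axes: x right, y down, z forward; pixel columns grow to the right and rows downward; lengths in m; the calibration is good to about 2 mm. A picture is of the moment at which its call begins: read the wrist's pose just before it. calibration takes no time and is no camera call; for the wrist camera it gives the pose at the moment of the call.
- close_job(): hands the job in; it is judged then, once.
Trained networks look in the newest picture that a camera, given by its name, has taken for a name from the list of things; names that differ only in an ending like _2 or _b are one class to them, and where a whole thing is asked for, a point or a joint stands for the part that bears it (a point fixed in the world has none). Each returns a list of dicts, best first, with "score" (0 to 1); they miss things now and then, are a little off and sometimes report something else, mostly with a low value. They report only what shows in the picture. A call takes as long as a camera call.
- outline_of(target, camera): "mask" (384x512 bool, what is visible of it) and "point" ([column, row] in pixels, amid what is visible of it).
- tip_of(target, camera): "point" ([column, row] in pixels: a listed point, or the origin of a listed thing).
The state is a dict: "time_s": time; "q": joint angles; "joint_vel": joint speeds; "tau": joint torques, N m; "position": TCP position; "tool_rot": TCP orientation; "force": force on the tool from outside, world axes, zero at the start; "ft_torque": the same for the moment, N m; "finger_gap": finger opening in m; "grip_force": force on a finger pad.
Only numpy, scipy, OpenCV 4.12 (cv2) and the standard library are available. Lean on these libraries where they do the work, as an engineer would, in place of code of your own. Each camera call takes 0.05 s, during which the arm holds its last target. There are 200 camera calls.

## Working session

There is one attempt and no reset: what is moved stays moved. The work goes in short steps, Python scripts to look and compute and a shell command to move; the robot and the scene stay as the last step left them, time stands still between calls to the robot, and variables do not carry over. Pictures are saved under pics/ and viewed, at most 10 in all, crops included, and the job is handed in when it is done.

```bash
mkdir -p pics; cat > h.py <<'E'
import numpy as np, cv2
from workcell import *
from scipy.spatial.transform import Rotation as Ro
def ray(cam,p,c=None):
    c=c or calibration(cam); K=np.array(c["camera_matrix"]); k=c["k1"]
    d=(np.array(p,float)-K[:2,2])/[K[0,0],K[1,1]]; u=d.copy()
    for _ in range(20): u=d/(1+k*(u@u))
    R=np.array(c["R"]); t=np.array(c["t"])
    return -R.T@t, R.T@np.r_[u,1]
def atz(cam,p,z,c=None):
    o,d=ray(cam,p,c); return o+d*(z-o[2])/d[2]
def proj(cam,X,c=None):
    c=c or calibration(cam); K=np.array(c["camera_matrix"])
    x=np.array(c["R"])@X+c["t"]; u=x[:2]/x[2]; u=u*(1+c["k1"]*(u@u))
    return u*[K[0,0],K[1,1]]+K[:2,2]
E
python3 - <<'E'
from h import *
np.set_printoptions(precision=4,suppress=True)
s=read_state(); print(s["time_s"],s["position"],Ro.from_rotvec(s["tool_rot"]).as_matrix())
ims=[]
Z=dict(heat_sink=.0395,hole0=.0,hole1=0,hole2=0,hole3=0,seat=.034,board=0,control_box=0)
for cam in ["scene","side","wrist"]:
    im=grab_frame(cam); ims.append(im)
    for n,z in Z.items():
        r=tip_of(n,cam)
        for q in r[:3]: print(cam,n,round(q["score"],2),np.round(q["point"]),atz(cam,q["point"],z))
cv2.imwrite("pics/a.png",cv2.resize(np.vstack([np.hstack(ims[:2]),np.hstack([ims[2],ims[2]*0])]),(800,600)))
E
```

```text
0.0 [0.1768 0.6248 0.2171] [[-0.9623  0.2721 -0.0003]
 [ 0.2721  0.9623 -0.0016]
 [-0.0001 -0.0017 -1.    ]]
scene heat_sink 0.81 [223. 168.] [0.4604 0.1853 0.0395]
scene heat_sink 0.71 [286. 288.] [ 0.4272 -0.1971  0.0395]
scene hole0 0.97 [243. 176.] [0.5072 0.1645 0.    ]
scene hole0 0.86 [232. 163.] [0.502  0.2242 0.    ]
scene hole0 0.86 [218. 194.] [0.4203 0.1434 0.    ]
scene hole1 0.97 [243. 176.] [0.5072 0.1645 0.    ]
scene hole1 0.86 [232. 163.] [0.502  0.2242 0.    ]
scene hole1 0.86 [218. 194.] [0.4203 0.1434 0.    ]
scene hole2 0.97 [243. 176.] [0.5072 0.1645 0.    ]
scene hole2 0.86 [232. 163.] [0.502  0.2242 0.    ]
scene hole2 0.86 [218. 194.] [0.4203 0.1434 0.    ]
scene hole3 0.97 [243. 176.] [0.5072 0.1645 0.    ]
scene hole3 0.86 [232. 163.] [0.502  0.2242 0.    ]
scene hole3 0.86 [218. 194.] [0.4203 0.1434 0.    ]
scene seat 0.97 [289. 284.] [ 0.4398 -0.1894  0.034 ]
scene seat 0.32 [304. 197.] [ 0.5991 -0.0009  0.034 ]
scene board 0.73 [226. 177.] [0.4645 0.1866 0.    ]
scene control_box 0.68 [374. 232.] [ 0.7083 -0.161   0.    ]
scene control_box 0.56 [287. 28
[... 267 characters left out ...]
0.5116 0.1537 0.    ]
side hole1 0.78 [308. 248.] [0.4075 0.199  0.    ]
side hole1 0.64 [304. 233.] [0.4175 0.1388 0.    ]
side hole2 0.87 [270. 235.] [0.5116 0.1537 0.    ]
side hole2 0.78 [308. 248.] [0.4075 0.199  0.    ]
side hole2 0.64 [304. 233.] [0.4175 0.1388 0.    ]
side hole3 0.87 [270. 235.] [0.5116 0.1537 0.    ]
side hole3 0.78 [308. 248.] [0.4075 0.199  0.    ]
side hole3 0.64 [304. 233.] [0.4175 0.1388 0.    ]
side seat 0.63 [293. 161.] [ 0.4498 -0.1736  0.034 ]
side board 0.9 [289. 244.] [0.4599 0.1863 0.    ]
side board 0.56 [270. 235.] [0.5126 0.1559 0.    ]
side control_box 0.84 [296. 169.] [ 0.4378 -0.1826  0.    ]
side control_box 0.54 [237. 201.] [0.6157 0.0065 0.    ]
```

View pics/a.png

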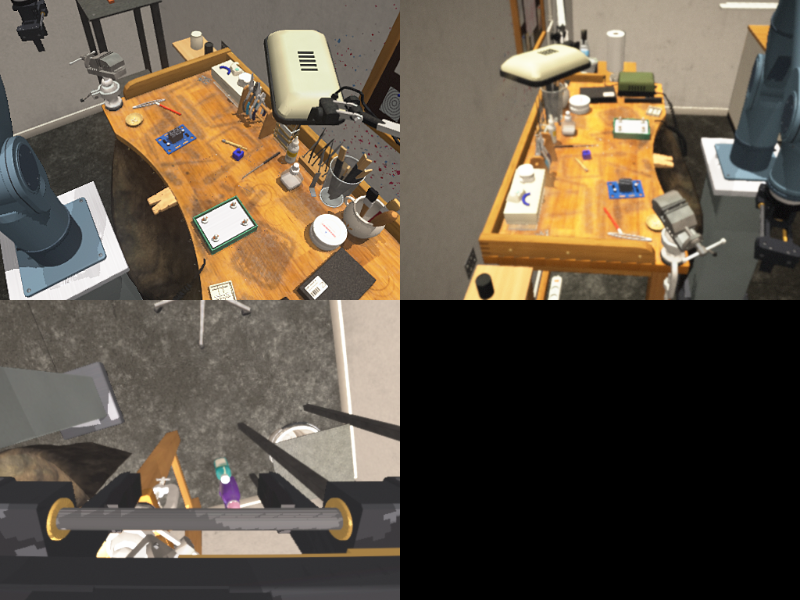

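The side view shows the board lying free on the near left of the bench at about (0.46, 0.18), with the box near (0.44, -0.18). The scene view shows the same, with the box at pixel (289,284). I'll raise the tool and go over to the board.

```bash
python3 -m handwheel '[[[88,0,0,-1,0],[88,0,0,-1,0],[88,0,0,-1,0],[88,-0.9,-0.8,0,0],[88,-0.9,-0.8,0,0],[88,-0.9,-0.8,0,0],[88,-0.9,-0.8,0,0],[88,-0.9,-0.8,0,0],[88,-0.9,-0.8,0,0],[88,-0.9,-0.8,0,0]]]'
python3 -m handwheel '[[[88,-0.9,-0.8,0,0],[88,-0.9,-0.8,0,0],[88,-0.9,-0.8,0,0],[88,-0.9,-0.8,0,0],[88,-0.9,-0.8,0,0],[88,-0.9,-0.8,0,0],[88,0,0,0,-6.75],[88,0,0,0,-6.75],[88,0,0,0,-6.75],[88,0,0,0,-6.75]]]'
cat > look.py <<'E'
from h import *
import sys
np.set_printoptions(precision=4,suppress=True)
s=read_state(); M=Ro.from_rotvec(s["tool_rot"]).as_matrix()
print(s["time_s"],s["position"],M[:,0],M[:,2])
c=calibration("wrist"); im=grab_frame("wrist"); cv2.imwrite("pics/%s.png"%sys.argv[1],im)
for a in sys.argv[2:]:
    n,z=a.split("=")
    for q in tip_of(n,"wrist")[:4]: print(n,round(q["score"],2),np.round(q["point"],1),atz("wrist",q["point"],float(z),c))
E
python3 look.py b heat_sink=.0395 hole0=0.0035 board=0
```

```text
time_s: 2.18
position: [0.2911, 0.4465, 0.2931]
tool_rot: [0.432, 3.112, 0.001]
force: [0.5, 0.6, 0.9]
finger_gap: 0.088
grip_force: 0.0
time_s: 3.02
position: [0.3878, 0.2955, 0.2931]
tool_rot: [-0.315, 3.125, 0.0]
force: [-0.3, -0.2, 0.8]
finger_gap: 0.0884
grip_force: 0.0
3.0167 [0.3878 0.2955 0.2931] [-0.9799 -0.1995 -0.0003] [ 0.0003  0.0003 -1.    ]
heat_sink 0.8 [176.  192.6] [0.466  0.1811 0.0395]
heat_sink 0.19 [165.1 152.7] [0.4049 0.1564 0.0395]
hole0 0.93 [167.3 209.8] [0.5136 0.1611 0.0035]
hole0 0.81 [165.4 152.6] [0.4119 0.1461 0.0035]
hole0 0.63 [200.1 160.8] [0.4141 0.2058 0.0035]
hole0 0.55 [204.1 209.7] [0.5002 0.2258 0.0035]
board 0.74 [183.7 183.7] [0.4608 0.1829 0.    ]
board 0.41 [265.4 214.9] [0.4892 0.3358 0.    ]
```

View pics/b.png

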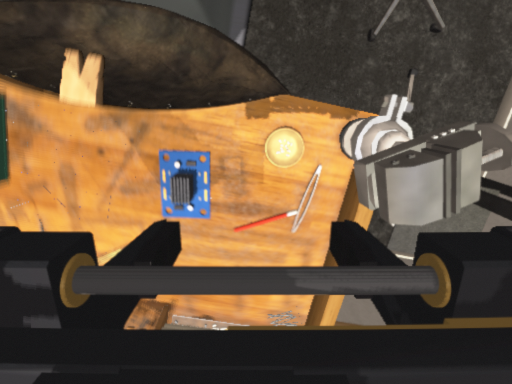

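The wrist picture shows the board at pixel (185,184), nearly square to the tool, with nothing close enough to get in the way. I'll move above it and look again.

```bash
python3 -m handwheel '[[[88,-0.34,-0.83,0.9,0],[88,-0.34,-0.83,0.9,0],[88,-0.34,-0.83,0.9,0],[88,-0.34,-0.83,0.9,0],[88,-0.34,-0.83,0.9,0],[88,-0.34,-0.83,0.9,0],[88,0,0,0,0]]]'
python3 look.py c heat_sink=.0395 hole0=0.0035 board=0
```

```text
time_s: 3.8
position: [0.4617, 0.178, 0.1545]
tool_rot: [0.293, -3.123, 0.007]
force: [-0.4, -0.3, -0.5]
finger_gap: 0.0879
grip_force: 0.0
3.8 [0.4617 0.178  0.1545] [-0.9826 -0.1857  0.0049] [-0.004 -0.005 -1.   ]
heat_sink 0.98 [259.7 181.5] [0.461  0.183  0.0395]
hole0 0.94 [234.8 129.7] [0.4146 0.1453 0.0035]
hole0 0.72 [289.3 133.9] [0.4076 0.2079 0.0035]
hole0 0.66 [283.9 210.6] [0.5004 0.2218 0.0035]
hole0 0.64 [234.8 210.8] [0.5122 0.1618 0.0035]
board 0.61 [261.1 172.6] [0.4591 0.1849 0.    ]
board 0.33 [108.9 255.2] [0.6072 0.007  0.    ]
```

View pics/c.png

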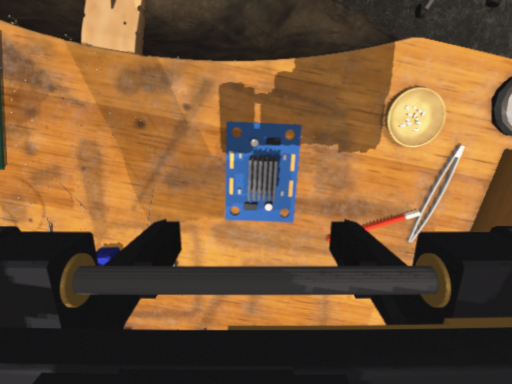

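The board and its four holes are clear in view (235,130 to 284,211), centre about (0.459, 0.184), yaw about 9°. I'll go down part way with a small correction.

```bash
python3 -m handwheel '[[[70,0.02,0.12,0.95,1],[70,0,0.12,0.95,1],[70,0,0,0.95,0],[70,0,0,0.95,0],[70,0,0,0,0],[70,0,0,0,0],[70,0,0,0,0]]]'
python3 look.py d heat_sink=.0395 hole0=0.0035 board=0
```

```text
time_s: 4.58
position: [0.4611, 0.1904, 0.0645]
tool_rot: [-0.253, 3.129, 0.002]
force: [0.6, 0.1, 0.9]
finger_gap: 0.0699
grip_force: 0.0
4.5833 [0.4611 0.1904 0.0645] [-0.987  -0.1605 -0.0022] [ 0.002   0.0014 -1.    ]
heat_sink 0.58 [248.3 207.4] [0.4603 0.1856 0.0395]
hole0 0.79 [217.6 240.2] [0.5094 0.1637 0.0035]
hole0 0.69 [283.  241.3] [0.5007 0.2236 0.0035]
hole0 0.59 [284.4 137.3] [0.4074 0.2069 0.0035]
hole0 0.56 [210.3 132.3] [0.4132 0.1457 0.0035]
board 0.7 [246.  193.2] [0.4614 0.1828 0.    ]
```

```bash
python3 -m handwheel '[[[70,0.07,-0.21,0,0],[70,0,0,0.7,0],[70,0,0,0.7,0],[70,0,0,0.5,0],[70,0,0,0.28,0],[70,0,0,0,0],[70,0,0,0,0]]]'
python3 -m handwheel '[[[20,0,0,0,0],[20,0,0,0,0],[20,0,0,0,0],[20,0,0,0,0],[20,0,0,0,0],[20,0,0,0,0],[20,0,0,0,0]]]' 45
```

```text
time_s: 5.37
position: [0.4595, 0.1834, 0.0087]
tool_rot: [0.251, -3.131, 0.0]
force: [0.3, -0.7, 0.6]
finger_gap: 0.0701
grip_force: 0.0
time_s: 5.95
position: [0.4595, 0.1839, 0.0086]
tool_rot: [-0.252, 3.131, 0.0]
force: [0.1, -0.5, 0.6]
finger_gap: 0.0294
grip_force: 45.0
```

Gripped (29.4 mm, 45 N). I'll lift and carry it most of the way to the box.

```bash
python3 -m handwheel '[[[20,0,0,-0.3,0],[20,0,0,-0.6,0],[20,0,0,-0.9,0],[20,0,0,-0.9,0],[20,0,0,-0.9,0],[20,0,0,-0.9,0],[20,0,0,-0.9,0],[20,0.1,-0.4,-0.6,0],[20,0.2,-0.8,0,0],[20,0.2,-0.8,0,0]]]'
python3 -m handwheel '[[[20,0.2,-0.9,0,0],[20,0.2,-0.9,0,0],[20,0.2,-0.9,0,0],[20,0.2,-0.9,0,0],[20,0.2,-0.9,0,0],[20,0.2,-0.9,0,0],[20,0.2,-0.9,0,0],[20,0.1,-0.4,0,0],[20,0,0,0,0],[20,0,0,0,0]]]'
python3 look.py e seat=.034 control_box=0 heat_sink=.19 hole0=.15 board=.15
```

```text
time_s: 6.78
position: [0.4554, 0.1326, 0.1598]
tool_rot: [-0.255, 3.129, 0.002]
force: [0.9, -1.1, -1.9]
finger_gap: 0.0293
grip_force: 45.0
time_s: 7.62
position: [0.4445, -0.039, 0.1586]
tool_rot: [0.25, -3.131, -0.001]
force: [0.3, 0.2, -1.4]
finger_gap: 0.0296
grip_force: 45.0
7.6167 [ 0.4445 -0.039   0.1586] [-0.9873 -0.1586  0.0001] [-0.0002  0.0003 -1.    ]
seat 0.63 [121.6 152.7] [ 0.4387 -0.1857  0.034 ]
control_box 0.97 [139.3 149.8] [ 0.4391 -0.1805  0.    ]
control_box 0.56 [253.7 246.8] [ 0.5443 -0.0242  0.    ]
heat_sink 0.71 [252.8 249. ] [ 0.4475 -0.0392  0.19  ]
hole0 0.81 [206.2 146.8] [ 0.4013 -0.0773  0.15  ]
hole0 0.69 [304.9 147.5] [ 0.3916 -0.0143  0.15  ]
hole0 0.34 [118.8 154. ] [ 0.4149 -0.1333  0.15  ]
board 0.69 [257.8 218.3] [ 0.4447 -0.0365  0.15  ]
```

View pics/e.png

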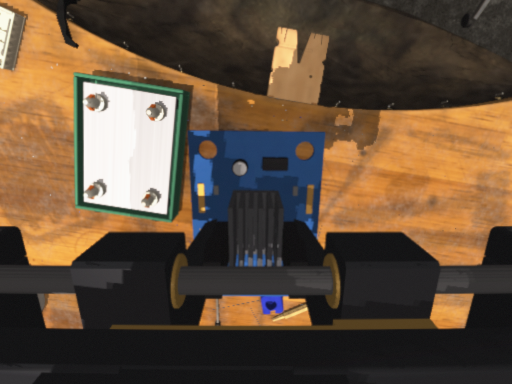

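The wrist picture shows the open box at left with studs at about (95,102), (155,111), (94,190) and (150,198). The held board's two near holes are at (207,148) and (305,150). I'll fit the box silhouette and measure the holes.

```bash
cat > fit.py <<'E'
from h import *
from scipy.optimize import minimize
np.set_printoptions(precision=4,suppress=True)
def fit(cam,c,mask,x0,boxes):
    m=cv2.morphologyEx(mask.astype(np.uint8),cv2.MORPH_CLOSE,np.ones((5,5)))
    k=max(cv2.findContours(m,0,2)[0],key=cv2.contourArea); m=cv2.drawContours(m*0,[cv2.convexHull(k)],-1,1,-1)
    def cost(p):
        C,S=np.cos(p[2]),np.sin(p[2])
        P=np.array([proj(cam,np.r_[p[0]+C*x-S*y,p[1]+S*x+C*y,z],c) for x in(-.075,.075) for y in(-.057,.057) for z in boxes])
        r=cv2.fillConvexPoly(np.zeros(m.shape,np.uint8),cv2.convexHull(np.round(P*16).astype(np.int32)),1,shift=4)
        return 1-(m&r).sum()/(m|r).sum()
    best=min((minimize(cost,[x0[0],x0[1],a],method="Nelder-Mead",options=dict(initial_simplex=np.array([x0[0],x0[1],a])+np.array([[0,0,0],[.008,0,0],[0,.008,0],[0,0,.1]]),xatol=1e-4,fatol=1e-5)) for a in (-.2,-.1,0,.1,.2)),key=lambda r:r.fun)
    return best.x[:2],np.degrees(best.x[2]),best.fun
E
python3 - <<'E'
from fit import *
for cam in ["wrist","scene","side"]:
    c=calibration(cam); im=grab_frame(cam)
    for q in outline_of("control_box",cam)[:2]: print(cam,round(q["score"],2),np.round(q["point"]),q["mask"].sum(),fit(cam,c,q["mask"],(.44,-.182),(0,.03)))
    if cam=="wrist":
        hsv=cv2.cvtColor(im,cv2.COLOR_BGR2HSV)
        o=im[80:215,72:190]; cv2.imwrite("pics/f.png",cv2.resize(o,None,fx=4.4,fy=4.4,interpolation=cv2.INTER_CUBIC))
        # holes: bounding of non-blue around detections
        for p in ((207,148),(305,150)):
            w=hsv[p[1]-16:p[1]+17,p[0]-16:p[0]+17]; nb=((w[...,0]<60)|(w[...,0]>135)).astype(np.uint8)
            n,l,st,ce=cv2.connectedComponentsWithStats(nb); i=l[16,16]; px=ce[i]+[p[0]-16,p[1]-16]
            print("hole",i,st[i],px,atz("wrist",px,.1520,c))
E
```

```text
wrist 0.83 [126. 146.] 14841 (array([ 0.4382, -0.184 ]), np.float64(-0.5346960608596448), np.float64(0.009836492736629565))
hole 1 [  7   8  19  19 278] [207.3058 149.    ] [ 0.4027 -0.0753  0.152 ]
hole 1 [  6   8  19  18 267] [304.161  150.3221] [ 0.3935 -0.0141  0.152 ]
scene 0.74 [288. 284.] 3563 (array([ 0.4388, -0.1838]), np.float64(-0.5552058197580767), np.float64(0.012119579854565021))
side 0.8 [295. 168.] 905 (array([ 0.4422, -0.1782]), np.float64(4.239363715655903), np.float64(0.18427139552814187))
side 0.47 [299. 165.] 383 (array([ 0.4446, -0.2301]), np.float64(2.970892152602783), np.float64(0.637633525061627))
```

View pics/f.png

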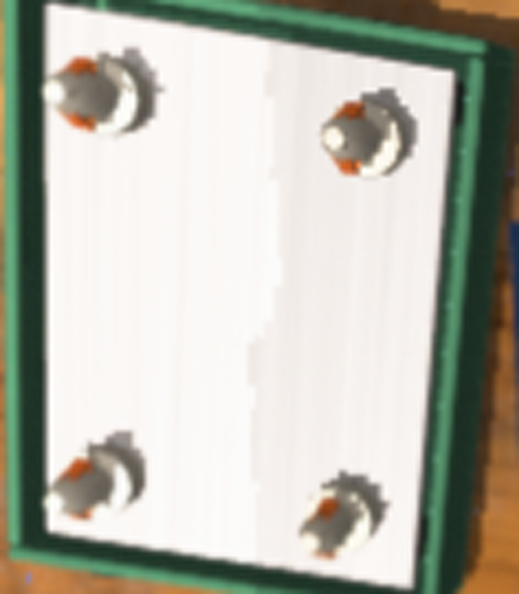

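The crop shows all four studs, with pin tips at crop pixels (55,90), (335,135), (52,505) and (318,540). I'll check these against the box fit.

```bash
python3 - <<'E'
from h import *
c=calibration("wrist"); np.set_printoptions(precision=4,suppress=True)
P=np.array([atz("wrist",np.array(p)/4.4+[72,80],.052,c)[:2] for p in((55,90),(335,135),(52,505),(318,540))])
print(P,P.mean(0)); 
# order: -x-y? fit yaw
print([np.degrees(np.arctan2(*(P[j]-P[i])[::-1])) for i,j in((0,2),(1,3),(0,1),(2,3))],np.linalg.norm(P[0]-P[2]),np.linalg.norm(P[0]-P[1]))
E
```

```text
[[ 0.3899 -0.2149]
 [ 0.3899 -0.1528]
 [ 0.4868 -0.216 ]
 [ 0.4853 -0.1515]] [ 0.438  -0.1838]
[np.float64(-0.6594515056787984), np.float64(0.7849872041722423), np.float64(90.0170120702699), np.float64(91.36567309029485)] 0.09695031957787206 0.062052214438894276
```

```bash
python3 -m handwheel '[[[20,0.1,-0.5,0,0],[20,0.2,-0.9,0,0],[20,0.2,-0.9,0,0],[20,0.2,-0.9,0,0],[20,0.2,-0.9,0,0],[20,0.2,-0.9,0,0],[20,0.1,-0.7,0,4.6],[20,0,0,0,4.6],[20,0,0,0.7,0],[20,0,0,0.7,0]]]'
python3 -m handwheel '[[[20,0,0,0.7,0],[20,0,0,0.6,0],[20,0,0,0,0],[20,0,0,0,0],[20,0,0,0,0]]]'
python3 look.py g hole0=.09 heat_sink=.13
python3 - <<'E'
from h import *
ims=[cv2.resize(cv2.getRectSubPix(grab_frame(n),(100,100),proj(n,np.array([.438,-.184,.06]))),(400,400),interpolation=cv2.INTER_CUBIC) for n in("scene","side")]
cv2.imwrite("pics/h.png",np.hstack(ims))
E
```

```text
time_s: 9.05
position: [0.4389, -0.1851, 0.1237]
tool_rot: [0.002, 3.139, -0.001]
force: [0.0, -0.3, -3.1]
finger_gap: 0.0296
grip_force: 45.0
time_s: 9.47
position: [0.4384, -0.1847, 0.0916]
tool_rot: [0.0, 3.141, -0.0]
force: [-1.5, -0.3, -2.2]
finger_gap: 0.0296
grip_force: 44.9
9.4667 [ 0.4384 -0.1847  0.0916] [-1.      0.0002 -0.0008] [ 0.0008 -0.0003 -1.    ]
hole0 0.93 [304.5 148. ] [ 0.3896 -0.1536  0.09  ]
hole0 0.59 [206.2 148.4] [ 0.3898 -0.2146  0.09  ]
heat_sink 0.61 [256.7 244.1] [ 0.4347 -0.1834  0.13  ]
```

View pics/g.png

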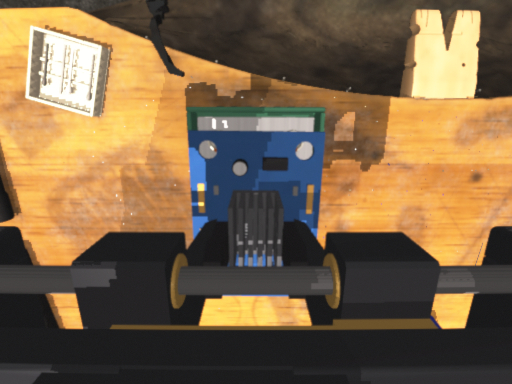

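View pics/h.png

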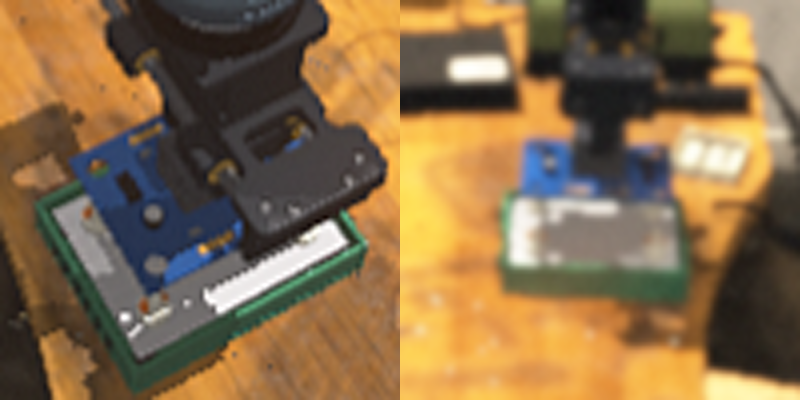

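Both pictures show the board level and square above the box, with the two visible holes at (207,149) and (304,150). I'll go down until it is just above the pin tips and look through the holes.

```bash
python3 -m handwheel '[[[20,0,0,0.5,0],[20,0,0,0.5,0],[20,0,0,0,0],[20,0,0,0,0],[20,0,0,0,0]]]'
python3 look.py i hole0=.061
python3 - <<'E'
from h import *
im=cv2.imread("pics/i.png")
cv2.imwrite("pics/j.png",cv2.resize(im[125:175,185:325],None,fx=5.6,fy=5.6,interpolation=cv2.INTER_CUBIC))
for y in(-.2149,-.1528):
  for z in (.052,.046): print(proj("wrist",np.array([.390,y,z])))
E
```

```text
time_s: 10.13
position: [0.4383, -0.1846, 0.0665]
tool_rot: [0.0, 3.141, -0.0]
force: [-0.1, -0.2, -1.9]
finger_gap: 0.0297
grip_force: 44.9
10.1333 [ 0.4383 -0.1846  0.0665] [-1.      0.0001 -0.0006] [ 0.0006 -0.0002 -1.    ]
hole0 0.77 [209.9 148. ] [ 0.3899 -0.2128  0.061 ]
hole0 0.66 [303.3 152.3] [ 0.3926 -0.1534  0.061 ]
[209.01920124 146.20626153]
[210.45434976 145.18904872]
[302.14441853 146.23687798]
[300.68789214 145.21841696]
```

View pics/j.png

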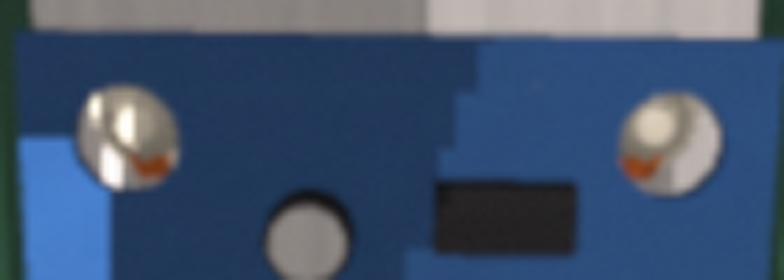

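Through the holes, the pin tips are at about (207.5,146) and (303,146), and the hole centres at (208,149.6) and (305,151). So the board is about 1.6 mm too far in +x and 0.6 mm in +y, with about 0.5° of turn error. I'll correct that and lower slightly.

```bash
python3 -m handwheel '[[[20,0.065,-0.025,0,-0.5],[20,0,0,0.15,0],[20,0,0,0.15,0],[20,0,0,0,0],[20,0,0,0,0],[20,0,0,0,0]]]'
python3 look.py k
python3 - <<'E'
from h import *
im=cv2.imread("pics/k.png")
cv2.imwrite("pics/l.png",cv2.resize(im[125:175,185:325],None,fx=5.6,fy=5.6,interpolation=cv2.INTER_CUBIC))
E
```

```text
time_s: 10.73
position: [0.4363, -0.1851, 0.0583]
tool_rot: [0.014, -3.141, -0.0]
force: [0.3, 0.4, -1.9]
finger_gap: 0.0295
grip_force: 44.9
10.7333 [ 0.4363 -0.1851  0.0583] [-1.     -0.0087  0.0002] [-0.0002  0.     -1.    ]
```

View pics/l.png

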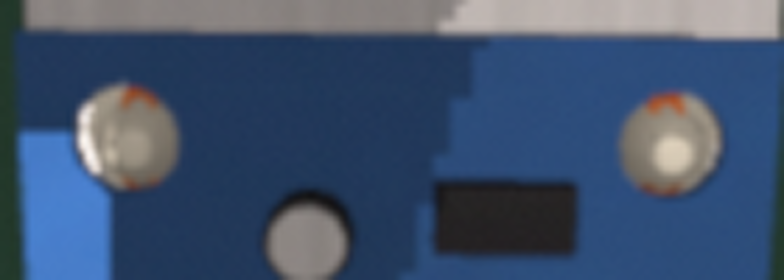

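The tips now show slightly low in the holes: (134,148) against hole centre (128,138), and (672,154) against (671,145). I'll shift back 1.0 mm in x and 0.3 mm in y, then lower onto the slopes while watching the forces.

```bash
python3 -m handwheel '[[[20,-0.042,0.012,0,0],[20,0,0,0,0],[20,0,0,0.07,0],[20,0,0,0.07,0],[20,0,0,0,0],[20,0,0,0,0]]]'
python3 -m handwheel '[[[20,0,0,0.04,0],[20,0,0,0.04,0],[20,0,0,0,0],[20,0,0,0,0]]]'
python3 -m handwheel '[[[20,0,0,0.04,0],[20,0,0,0.04,0],[20,0,0,0,0],[20,0,0,0,0]]]'
```

```text
time_s: 11.28
position: [0.4372, -0.1847, 0.0548]
tool_rot: [0.014, -3.141, -0.0]
force: [0.4, -0.9, -1.6]
finger_gap: 0.0294
grip_force: 44.9
time_s: 11.62
position: [0.4373, -0.1848, 0.0529]
tool_rot: [0.014, -3.141, -0.0]
force: [-0.5, -0.3, -1.1]
finger_gap: 0.0293
grip_force: 44.9
time_s: 11.95
position: [0.4375, -0.1848, 0.051]
tool_rot: [-0.014, 3.141, 0.0]
force: [0.3, 0.3, 0.6]
finger_gap: 0.0296
grip_force: 45.0
```

Contact is starting with no side force. Pressing on in small steps.

```bash
for i in 1 2; do python3 -m handwheel '[[[20,0,0,0.04,0],[20,0,0,0.04,0],[20,0,0,0,0],[20,0,0,0,0]]]' | egrep 'pos|^force|rot'; done
```

```text
position: [0.4375, -0.1848, 0.0491]
tool_rot: [-0.014, 3.141, 0.0]
force: [-1.0, 0.4, 5.1]
position: [0.4377, -0.1849, 0.0473]
tool_rot: [-0.014, 3.141, -0.0]
force: [-1.4, 0.9, 8.1]
```

```bash
for i in 1 2; do python3 -m handwheel '[[[20,0,0,0.04,0],[20,0,0,0,0],[20,0,0,0,0]]]' | egrep 'pos|^force|rot'; done
```

```text
position: [0.4378, -0.1849, 0.0464]
tool_rot: [-0.014, 3.141, -0.0]
force: [-1.9, 1.0, 8.2]
position: [0.4378, -0.185, 0.0455]
tool_rot: [-0.013, 3.141, -0.0]
force: [-1.2, 0.8, 9.7]
```

```bash
for i in 1 2; do python3 -m handwheel '[[[20,0,0,0.04,0],[20,0,0,0,0],[20,0,0,0,0]]]' | egrep 'pos|^force|rot'; done
```

```text
position: [0.4379, -0.185, 0.0445]
tool_rot: [-0.014, 3.141, -0.0]
force: [-2.2, 1.2, 11.4]
position: [0.4379, -0.185, 0.0436]
tool_rot: [-0.013, 3.14, -0.0]
force: [-2.1, 1.3, 13.4]
```

```bash
for i in 1 2; do python3 -m handwheel '[[[20,0,0,0.04,0],[20,0,0,0,0],[20,0,0,0,0]]]' | egrep 'pos|^force|rot'; done
```

```text
position: [0.4379, -0.1849, 0.0427]
tool_rot: [-0.013, 3.14, 0.0]
force: [-2.8, 0.1, 13.9]
position: [0.438, -0.185, 0.0418]
tool_rot: [-0.013, 3.14, -0.0]
force: [-1.4, 1.9, 15.0]
```

```bash
python3 -m handwheel '[[[20,0,0,0.04,0],[20,0,0,0,0],[20,0,0,0,0]]]' | egrep 'pos|^force|rot'
```

```text
position: [0.4381, -0.1849, 0.0403]
tool_rot: [-0.014, 3.14, -0.001]
force: [-0.4, 0.8, 4.8]
```

```bash
python3 -m handwheel '[[[20,0,0,0.04,0],[20,0,0,0,0],[20,0,0,0,0]]]' | egrep 'pos|^force|rot'
```

```text
position: [0.4381, -0.185, 0.0393]
tool_rot: [-0.014, 3.14, -0.001]
force: [-0.6, 0.7, 6.9]
```

The force dropped abruptly (15 to 5 N), and it now rises along the subframe's spring rate. I'll press a little more to make sure all four are home.

```bash
for i in 1 2 3; do python3 -m handwheel '[[[20,0,0,0.04,0],[20,0,0,0,0],[20,0,0,0,0]]]' | egrep 'pos|^force|rot'; done; python3 -c "
from workcell import *; print(read_state()['ft_torque'])"
```

```text
position: [0.4381, -0.1849, 0.0384]
tool_rot: [-0.014, 3.14, -0.0]
force: [-0.4, 1.1, 9.6]
position: [0.4381, -0.185, 0.0376]
tool_rot: [-0.014, 3.14, -0.0]
force: [-0.9, 1.3, 11.1]
position: [0.4382, -0.1849, 0.0367]
tool_rot: [-0.014, 3.14, -0.0]
force: [-2.6, 1.8, 13.3]
[0.26994341 0.39609621 0.01344091]
```

It is home (underside within about 0.1 mm of the seats). I'll relax the springs, let go and rise.

```bash
python3 -m handwheel '[[[20,0,0,-0.08,0],[20,0,0,-0.08,0],[20,0,0,-0.06,0],[20,0,0,0,0],[20,0,0,0,0]]]' | egrep 'pos|^force'
python3 -m handwheel '[[[50,0,0,0,0],[50,0,0,0,0],[50,0,0,0,0],[50,0,0,0,0],[50,0,0,0,0]]]' | egrep 'pos|^force|gap'
python3 -m handwheel '[[[50,0,0,-0.4,0],[50,0,0,-0.8,0],[50,0,0,-0.9,0],[50,0,0,-0.9,0],[50,0,0,-0.9,0],[50,0,0,-0.9,0],[50,0,0,-0.5,0],[50,0,0,0,0],[50,0,0,0,0]]]' | egrep 'pos|^force'
python3 look.py m hole0=.0375 heat_sink=.0735 board=.034
python3 - <<'E'
from h import *
a=cv2.resize(cv2.imread("pics/m.png")[100:260,175:335],(400,400),interpolation=cv2.INTER_CUBIC)
b=cv2.resize(cv2.getRectSubPix(grab_frame("scene"),(80,80),proj("scene",np.array([.438,-.184,.04]))),(400,400),interpolation=cv2.INTER_CUBIC)
cv2.imwrite("pics/n.png",np.hstack([a,b]))
E
```

```text
position: [0.4377, -0.1849, 0.0414]
force: [1.3, -0.5, 1.1]
position: [0.4371, -0.1847, 0.0413]
force: [-0.3, 0.2, -0.4]
finger_gap: 0.0501
position: [0.4377, -0.1847, 0.1745]
force: [-0.8, 0.5, 0.0]
16.95 [ 0.4377 -0.1847  0.1745] [-1.     -0.0089 -0.0016] [ 0.0016 -0.0001 -1.    ]
hole0 0.89 [227.2 136.8] [ 0.3934 -0.2156  0.0375]
hole0 0.73 [280.3 213.6] [ 0.4834 -0.1537  0.0375]
hole0 0.72 [282.6 135.2] [ 0.3911 -0.1543  0.0375]
hole0 0.58 [228.7 214.5] [ 0.4851 -0.2154  0.0375]
heat_sink 0.74 [254.  184.8] [ 0.4386 -0.1854  0.0735]
board 0.87 [253.8 177.3] [ 0.4399 -0.1858  0.034 ]
board 0.56 [270.  336.7] [ 0.6689 -0.1612  0.034 ]
```

View pics/n.png

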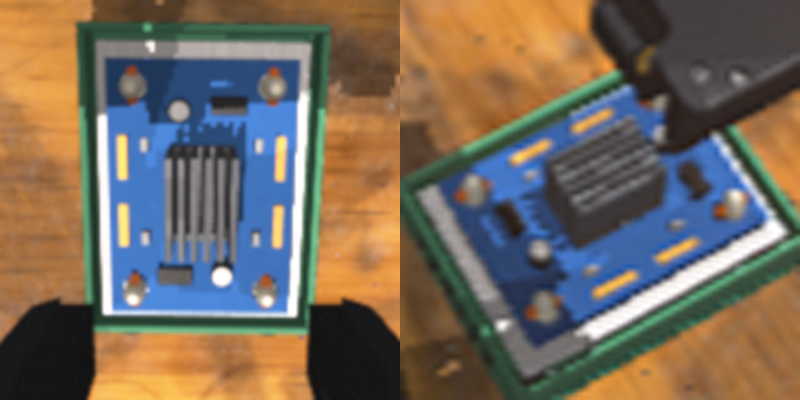

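The picture shows the board level on all four studs. The orange catches stand out over its top at every corner: left panel (132,80), (272,85), (135,290) and (265,290). Handing in.

```bash
python3 -c "
from workcell import *; print(close_job())"
```

```text
the job is handed in; nothing more can be done
None
```

The board is seated on all four studs, with the catches visible over its top at every corner; it has been released and handed in at about 17 s, with an estimated peak push of 17 N (about 7 mm of sink).

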